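# Start the dust extractor at its guarded starter box

## Robot

A 6-joint arm with a two-finger parallel gripper is mounted at the origin on a cart in front of the work surface, level with it; the furniture and walls round the work are solid. World frame = base frame: x ahead of the robot, y to its left, z up, the work surface at z = 0. Lengths are in mm, angles in rad, forces in N, time in s.
With the tool pointing down it reaches from about 350 to 950 mm from the base axis. Payload 17.4 kg.
Tool frame: the origin (TCP) lies where the fingers leave the gripper's body, on its centre line; the fingertips stand 84 mm ahead of it and the grasp point (between the pads) lies manip.pinch_z ahead of it (manip.pinch_z is the distance from the TCP to the grasp point, in mm); z points along the fingers, y is the line along which they close (so a half turn about z gives the same grasp; the last joint's range is limited). The gripper opens to 93 mm and grips with 3 to 60 N. Pads are 15 mm wide; open, the fingers measure 128 mm over their backs; the gripper's body (75 mm by 188 mm) begins 65 mm behind the grasp point.
Start: joints at [1.09, 0.116, 1.442, -0, 1.584, -0.038], TCP at [289.227, 609.903, 302.746] pointing down, gripper open.
Joint ranges: [-2.83, 2.83], [-0.83, 2.19], [0.07, 2.5], [-1.14, 4.28], [0.01, 3], [-2.97, 2.97]. Speed limits (rad/s): [1.89, 1.89, 2.22, 3.14, 3.14, 3.14].

## Interface

Orientations are given as a unit quaternion [w, x, y, z].
In Python, from cell import manip gives the robot as it stands. The module is installed in compiled form; this text tells all that it offers.
- The arm moves only by the tool apply_moves, never from a script. Its argument "plan" is one flat list of numbers, 6 for each row, row after row: the shift along the tool's x, y, z in cm, then the turn, a rotation vector about the tool's x, y, z in units of 8 degrees (1.0 is 8 degrees). A call has 1 to 20 rows; each row shifts and turns the commanded pose from where the row before left it, along the tool's axes as they then stand; what a row does not reach is not made up. A row lasts 1/8 s, in which the tool goes at most 62.5 mm and 10.7 degrees, less where a joint would pass 70% of its speed; a pose out of reach is approached as far as the arm can. A call is refused whole if a number of a shift passes 6.25 or a number of a turn 1, either way. A call with a gripper value outside its range is refused whole. "gripper" is the opening, from -1 (shut) to 1 (fully open), set as the call begins (left out, the last holds). The fingers move at their own pace and stop on an object; the grip force is fixed at half the most. Time passes only in rows, so rows that do not move let the fingers close. It gives the time, the measured TCP pose, the force, the opening and the grip force at its end, in the units of the state.
- manip.state(): the state, without advancing time (a new reading comes with each control period).
- manip.snapshot(name): name is "scene" or "top" or "wrist"; returns a dict with "img" (400x640x3 uint8, blue, green, red), "fx", "fy", "cx", "cy" (pixels), "extrinsics" (4x4, takes a point from camera to world coordinates); the wrist camera has in their place "T_tool_cam" (4x4, takes a point from camera to tool coordinates, whose origin is the TCP and whose axes are the flange's). Camera axes: x right, y down, z forward; pixel columns grow to the right and rows downward; lengths in mm; the calibration is good to about 2 mm. A picture is of the moment at which its call begins: read the wrist's pose just before it. There is no depth.
- manip.finish_job(): hands the job in; it is judged then, once.
The state is a dict: "clock": time; "joints": joint angles; "qvel": joint speeds; "effort": joint torques, N m; "ee_pos": TCP position; "tcp_rot": TCP orientation; "wrist_force": force on the tool from outside, world axes, zero at the start; "ft_torque": the same for the moment, N m; "opening": finger opening in mm; "finger_force": force on a finger pad.
Only numpy, scipy, OpenCV 4.12 (cv2) and the standard library are available. Lean on these libraries where they do the work, as an engineer would, in place of code of your own. Each camera call takes 0.05 s, during which the arm holds its last target. There are 200 camera calls.

## Task

Start the dust extractor at the grey starter box on the worktop: press down the catch paddle in front of the guard flap so that the flap springs open, press the flat start button (not the mushroom-headed stop button beside it) fully in so that it stays in, then push the flap down again until its catch snaps and holds it shut over the buttons. Leave the loose tools round the box where they lie.

Things in the scene. Friction and masses are not known exactly. Their poses are not given: they have to be found in the camera images.
- switch_box: starter box fixed to the worktop: grey sloping enclosure 145 mm deep (x), 124 mm wide (y), 37 mm high in front, 76 mm at the back, on a flange 164 mm wide; behind it a conduit elbow up to 52 mm high, to x = 128 mm. Origin: centre of its underside. x from its front to its back, y to its left seen from the front, z up. Its panel slopes down 15 degrees to the front
- catch_pad (a point): middle of the top of the steel catch paddle (46 mm wide along y, 28 mm deep) in front of the flap, about 59 mm above the worktop; it goes down 8 mm, with 1 N rising to 2 N, and springs back. The flap's front edge is 27 mm up the slope from it; between them the hook stands up to 8 mm higher than this point
- catch (a joint): angle of the catch (rad): 0 engaged, 0.40 pressed fully down; the flap is released at about 0.15 and then springs up by itself
- flap (a joint): angle of the guard flap (rad): 0 shut (it rests at about 0.01 behind its catch), 1.65 sprung fully open, almost upright; it opens in about 1 s. To shut it, push it down against a light spring (about 1.5 N at the ribs), with about 5 N in the last 0.12 rad to snap it under the catch
- flap_hinge (a point): middle of the flap's hinge axis (along the box's y), near the upper edge of the panel, 9 mm off it; does not move. Its z is square to the panel, outward; its x points up the slope
- flap_rib (a point): ribbed place on the flap's outside face, 58 mm from the hinge; moves with the flap, a black plastic hood 75 mm from hinge to free edge, 98 mm wide, 15 mm deep. The outside face lies 7.5 mm beyond the hinge axis. Its z points out of the outside face, its x from the free edge to the hinge
- start_top (a point): centre of the top of the start button: flat, round, black, 26 mm in diameter, on the left (+y) half of the panel under the flap; its top is 11 mm above the panel and goes in 5 mm, square to the panel. Its z is square to the panel, outward. The open flap stands 29 mm or more behind it and reaches 90 mm above it
- start_button (a joint): travel of the start button (m): 0 out (stopped), 0.005 fully in (started); takes about 3 N and stays where it is left
- stop_top (a point): centre of the top of the stop button: mushroom head 33 mm in diameter, 54 mm to the right of the start button, under the flap
- stop_button (a joint): travel of the stop button (m): 0 in (as at the start), -0.005 out. Both buttons sit on one rocking bar: as the start button goes in, the stop button comes out, and pressing stop would push start out again
- tape_near: loose dark tape measure, 35 x 92 x 61 mm, standing to the left of the box; origin under its middle; only to be left alone
- pliers_near: loose pliers with red handles, 62 x 181 x 12 mm, lying to the left of the box beyond the tape measure; origin under the middle; only to be left alone
- driver_near: loose screwdriver with a yellow handle, 27 x 170 x 26 mm, lying to the right of the box; origin under its middle; only to be left alone
- offcut_near: loose small wood offcut, 40 x 90 x 20 mm, lying to the right of the box beyond the screwdriver; origin under its middle; only to be left alone

How it is judged (in metres and radians):
On the way, in this order (a step that is already met when the one before it is completed fails the run):
1. the catch paddle is pressed down while the flap is still shut over the unpressed start button (value of joint catch above 0.08 rad and value of joint start_button below 0.001 m), for 0.04 s.
2. the flap has sprung open with the start button still out (value of joint flap above 1.3 rad and value of joint start_button below 0.001 m), for 0.1 s.
3. the start button is fully in, with the flap open (value of joint start_button above 0.004 m and value of joint flap above 0.8 rad), for 0.2 s.
At the end, for the whole second after the job is handed in: The flap is shut and held by its catch (flap within 0.04 rad of shut, catch within 0.06 rad of engaged), the start button is in by more than 4 of its 5 mm and the stop button is out (value of joint flap below 0.04 rad and value of joint catch below 0.06 rad and value of joint start_button above 0.004 m and value of joint stop_button below -0.004 m); the robot touches nothing.
It fails at once if a loose tool near the box (tape measure, pliers, screwdriver, offcut) is lifted, carried or shoved more than 20 mm (distance of any of tape_near, driver_near, offcut_near, pliers_near from where it was at the start of the episode above 0.02 m).
It also fails if it takes over 56 s, if anything falls off the work surface, if the arm or the gripper's body presses on something with over 40 N, if the wrist force passes 120 N, or if a joint passes its speed limit or range.

## Working session

There is one attempt and no reset: what is moved stays moved. The work goes in short steps, Python scripts to look and compute and a tool call to move; the robot and the scene stay as the last step left them, time stands still between calls to the robot, and variables do not carry over. Pictures are saved under pics/ and viewed, at most 10 in all, crops included, and the job is handed in when it is done.

Besides the shell and the picture viewer there is one more tool, called after "Request:" as a command line: name --argument value ..., lists and objects as JSON in quotes. apply_moves: Moves the arm, as the interface text tells. Its arguments: {"type":"object","properties":{"plan":{"type":"array"},"gripper":{"type":"number"}},"required":["plan"]}

```bash
mkdir -p pics; ls
python3 - <<'E'
from cell import manip
import cv2,numpy as np
print(manip.state(), manip.pinch_z)
for n in("scene","top"):
    s=manip.snapshot(n); cv2.imwrite(f"pics/{n}0.png",s["img"]); print(n,s["fx"],s["fy"],s["cx"],s["cy"],np.array(s["extrinsics"]).round(4).tolist())
    np.savez(f"{n}0.npz",K=[s["fx"],s["fy"],s["cx"],s["cy"]],E=s["extrinsics"])
E
```

```text
pics
{'clock': 0.0, 'joints': array([ 1.09022661e+00,  1.16488948e-01,  1.44225099e+00, -1.11782396e-05,
        1.58400335e+00, -3.77876941e-02]), 'qvel': array([-0.00096693,  0.00084824,  0.00076959,  0.00154633,  0.00103428,
       -0.00038056]), 'effort': array([ 2.58794234e-04, -7.21264100e+01, -6.22617459e+01,  7.79419066e-02,
        2.36682000e-02, -2.14078527e-04]), 'ee_pos': array([289.16164289, 609.81147642, 302.01199159]), 'tcp_rot': array([-1.42044801e-04,  2.19586928e-01,  9.75592768e-01, -5.57536733e-04]), 'wrist_force': array([-0.32383645,  0.15789963, -0.25598544]), 'ft_torque': array([0.01120803, 0.00542115, 0.02934434]), 'finger_force': 0.0, 'opening': 93.01684483347682} 65.3
scene 384.03921149927464 384.03921149927464 319.8680267009116 196.73486040036704 [[0.7911, -0.4512, 0.413, 127.4859], [-0.6117, -0.5728, 0.5457, -537.3742], [-0.0096, -0.6843, -0.7291, 830.8465], [0.0, 0.0, 0.0, 1.0]]
top 404.1902039006602 404.1902039006602 319.8901365738242 199.28623393713994 [[-0.0149, -0.9938, 0.11, 431.5339], [-0.9999, 0.0154, 0.0041, 42.7547], [-0.0057, -0.11, -0.9939, 1141.8701], [0.0, 0.0, 0.0, 1.0]]
```

View pics/top0.png

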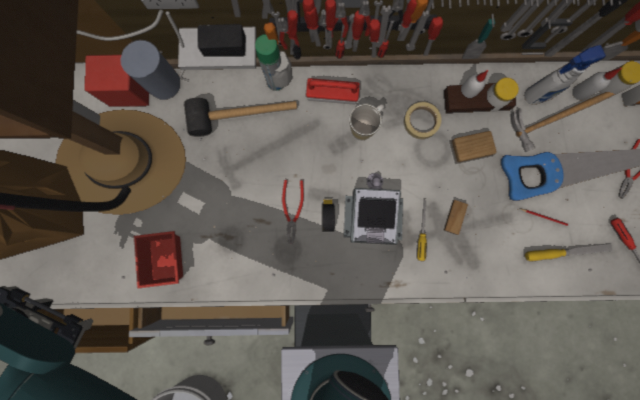

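View pics/scene0.png

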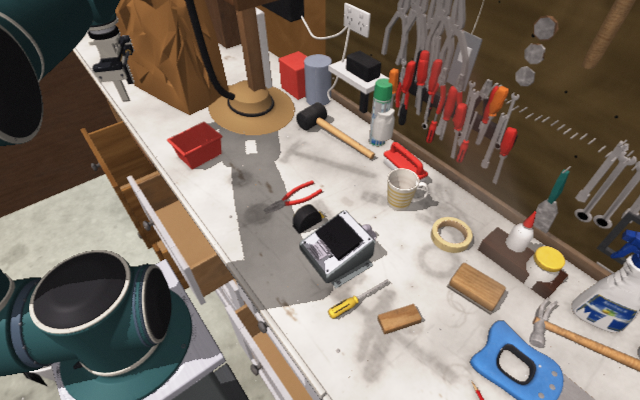

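The top view shows the box at about (377,213), tape (329,214), pliers (292,210), screwdriver (423,235) and offcut (456,216). I'll enlarge both crops of the box.

```bash
cat > h.py <<'E'
import numpy as np
def load(n):
    d=np.load(n+"0.npz");return d["K"],d["E"]
def ray(n,u,v,z):
    K,E=load(n); d=E[:3,:3]@np.array([(u-K[2])/K[0],(v-K[3])/K[1],1]); o=E[:3,3]
    return o+d*(z-o[2])/d[2]
def proj(n,P):
    K,E=load(n); c=(np.atleast_2d(P)-E[:3,3])@E[:3,:3]
    return np.c_[K[0]*c[:,0]/c[:,2]+K[2],K[1]*c[:,1]/c[:,2]+K[3]]
E
python3 - <<'E'
import cv2,numpy as np
a=cv2.imread("pics/top0.png")[165:255,330:425]; b=cv2.imread("pics/scene0.png")[200:295,290:390]
a=cv2.resize(a[:, :],(380,360),interpolation=cv2.INTER_CUBIC);b=cv2.resize(b,(400,380),interpolation=cv2.INTER_CUBIC)
c=np.zeros((380,800,3),np.uint8);c[:360,:380]=a;c[:,400:]=b
cv2.imwrite("pics/crop.png",c)
from h import *
print(ray("top",377,213,55),ray("scene",338,247,50))
E
```

```text
[ 512.31897253 -106.03507999   55.        ] [ 500.5115136  -116.21119283   50.        ]
```

View pics/crop.png

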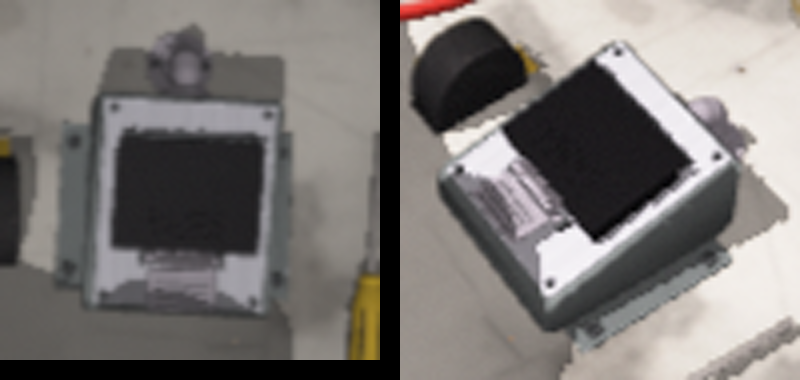

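```bash
cat > fit.py <<'E'
from h import *
from scipy.optimize import least_squares
T=lambda u,v:(330+u/4-.375,165+v/4-.375); S=lambda u,v:(290+(u-400)/4-.375,200+v/4-.375)
X,Y=72.5,62
C=np.array([[-X,Y,37],[-X,-Y,37],[X,Y,76],[X,-Y,76]])
ot=np.array([T(92,306),T(267,313),T(101,97),T(282,103)]); os=np.array([S(439,178),S(548,303),S(618,41),S(738,160)])
def W(p,P):
    c,s=np.cos(p[2]),np.sin(p[2]); P=np.atleast_2d(P); return np.c_[p[0]+c*P[:,0]-s*P[:,1],p[1]+s*P[:,0]+c*P[:,1],P[:,2]]
f=lambda p:np.r_[(proj("top",W(p,C))-ot).ravel(),(proj("scene",W(p,C))-os).ravel()]
r=least_squares(f,[510,-106,0],loss="soft_l1"); p=r.x
if __name__=="__main__":
    print(p,f(p).reshape(-1,2).round(1).tolist())
    # paddle and flap
    for nm,uv,n,z in [("paddleT",T(182,282),"top",59),("paddleS",S(525,196),"scene",59),("flapFL",T(111,246),"top",70),("flapFR",T(262,254),"top",70),("flapBL",T(121,135),"top",89),("flapBR",T(266,138),"top",89),
       ("sFL",S(503,128),"scene",70),("sFR",S(597,242),"scene",70),("sBR",S(692,163),"scene",89),("sBL",S(597,60),"scene",89)]:
        w=ray(n,*uv,z); d=w[:2]-p[:2]; c,s=np.cos(p[2]),np.sin(p[2]); print(nm,w.round(1),(c*d[0]+s*d[1]).round(1),(-s*d[0]+c*d[1]).round(1))
E
python3 fit.py
```

```text
[ 5.03845996e+02 -1.03232646e+02 -4.98115903e-02] [[-0.8, 1.3], [1.1, 1.2], [-0.6, -1.3], [0.9, -1.2], [-1.1, -0.9], [-0.1, 2.6], [-0.0, -1.5], [0.9, -0.1]]
paddleT [453.  -98.7  59. ] -51.0 2.0
paddleS [460.2 -99.   59. ] -43.8 2.1
flapFL [477.2 -51.   70. ] -29.2 50.8
flapFR [ 470.4 -150.6   70. ] -31.0 -49.0
flapBL [548.9 -57.7  89. ] 42.7 47.7
flapBR [ 545.4 -152.5   89. ] 44.0 -47.1
sFL [476.4 -55.8  70. ] -29.8 46.0
sFR [ 468.6 -157.3   70. ] -32.5 -55.8
sBR [ 540.5 -158.6   89. ] 39.4 -53.5
sBL [547.5 -61.3  89. ] 41.5 44.1
```

Request:
apply_moves --plan '[-2.1, -2.9, 0, 0, 0, 0, -2.1, -2.9, 0, 0, 0, 0, -2.1, -2.9, 0, 0, 0, 0, -2.1, -2.9, 0, 0, 0, 0, -2.1, -2.9, 0, 0, 0, 0, -2.1, -2.9, 0, 0, 0, 0, -2.1, -2.9, 0, 0, 0, 0, -2.1, -2.9, 0, 0, 0, 0, -2.1, -2.9, 0, 0, 0, 0, -2.1, -2.9, 0, 0, 0, 0, -2.1, -2.9, 0, 0, 0, 0, -2.1, -2.9, 0, 0, 0, 0, -2.1, -2.9, 0, 0, 0, 0, -2.1, -2.9, 0, 0, 0, 0, -2.1, -2.9, 0, 0, 0, 0, -2.1, -2.9, 0, 0, 0, 0, -2.1, -2.9, 0, 0, 0, 0, -2.1, -2.9, 0, 0, 0, 0, -2.1, -2.9, 0, 0, 0, 0, -2.1, -2.9, 0, 0, 0, 0]' --gripper -1

```text
clock: 2.6
ee_pos: [420.1, -95.3, 302.6]
tcp_rot: [-0.0, 0.22, 0.976, 0.0]
wrist_force: [-0.1, 0.7, 0.0]
opening: 0.6
finger_force: 0.0
```

Request:
apply_moves --plan '[0, 0, 0, 0, 0, -0.95, 0, 0, 0, 0, 0, -0.95, 0, 0, 0, 0, 0, -0.95, 0, 0, 0, 0, 0, 0, 0, 0, 0, 0, 0, 0]'

```text
clock: 3.22
ee_pos: [420.2, -94.1, 302.7]
tcp_rot: [-0.0, 0.024, 1.0, 0.0]
wrist_force: [0.1, -0.1, -0.3]
opening: 0.2
finger_force: 0.0
```

Run:
```python
from cell import manip
import cv2,numpy as np
from scipy.spatial.transform import Rotation as R
s=manip.state(); w=manip.snapshot("wrist"); q=s["tcp_rot"]
M=np.eye(4);M[:3,:3]=R.from_quat(q[[1,2,3,0]]).as_matrix();M[:3,3]=s["ee_pos"]
E=M@np.array(w["T_tool_cam"]); np.savez("w10.npz",K=[w["fx"],w["fy"],w["cx"],w["cy"]],E=E)
print(s["clock"],s["ee_pos"],s["joints"],s["opening"],s["wrist_force"]);print(M[:3,:3].round(3));print(np.array(w["T_tool_cam"]).round(3),w["fx"])
cv2.imwrite("pics/w1.png",w["img"])
```

```text
3.225 [420.17636167 -94.07917137 302.65784803] [-2.79524175e-01 -4.37802997e-01  1.93093629e+00 -7.84310917e-06
  1.64860263e+00 -1.80248157e+00] 0.18191701802351745 [ 0.10628036 -0.08558052 -0.25268907]
[[-0.999  0.048 -0.   ]
 [ 0.048  0.999  0.   ]
 [ 0.     0.    -1.   ]]
[[-2.0000e-03 -9.5900e-01 -2.8400e-01  7.8573e+01]
 [ 1.0000e+00 -1.0000e-03 -1.0000e-03 -4.1000e-01]
 [ 0.0000e+00 -2.8400e-01  9.5900e-01 -8.2569e+01]
 [ 0.0000e+00  0.0000e+00  0.0000e+00  1.0000e+00]] 302.21546058428504
```

View pics/w1.png

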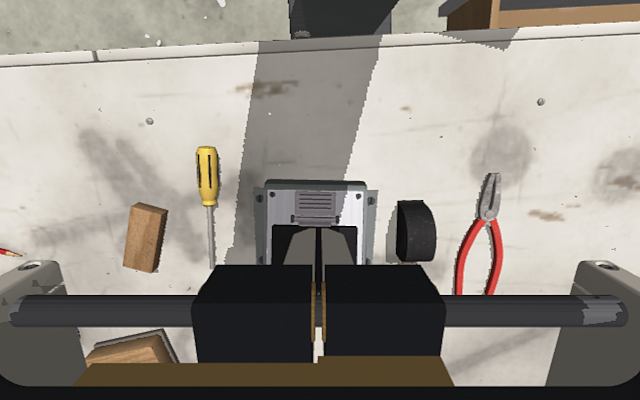

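The wrist view shows the box front at (262–378, 183), the paddle at about (317,206), and the flap's front edge at y≈226. I'll enlarge that area.

Run:
```python
import cv2
a=cv2.imread("pics/w1.png")[172:272,250:385]
cv2.imwrite("pics/w1c.png",cv2.resize(a,None,fx=5,fy=5,interpolation=cv2.INTER_CUBIC))
```

```text
(no output)
```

View pics/w1c.png

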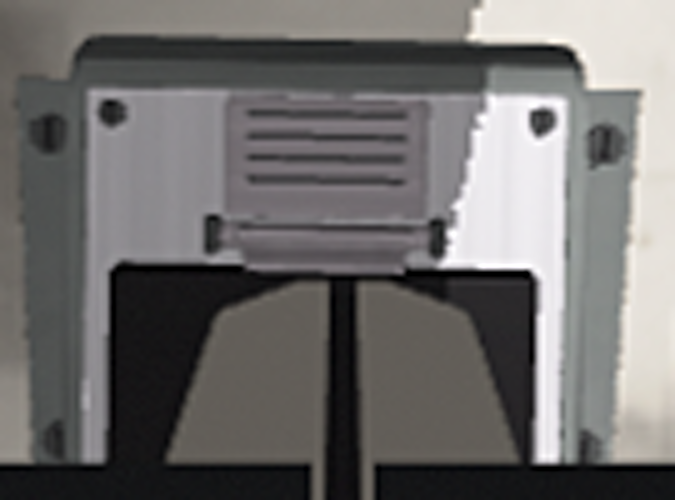

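Run:
```python
from h import *
from fit import p
c,s=np.cos(p[2]),np.sin(p[2])
for nm,u,v,z in [("padL",428,155,59),("padR",226,155,59),("padF",327,97,56),("padB",327,220,62),("flapL",535,270,64.5),("flapR",110,266,64.5),("boxFL",574,85,37),("boxFR",82,85,37),("flangeFL",640,90,3),("flangeFR",16,75,3)]:
    w=ray("w1",250+u/5-.4,172+v/5-.4,z); d=w[:2]-p[:2]; print(nm,w.round(1),(c*d[0]+s*d[1]).round(1),(-s*d[0]+c*d[1]).round(1))
```

```text
padL [449.2 -76.6  59. ] -55.9 23.9
padR [ 446.9 -122.4   59. ] -55.9 -22.0
padF [435.2 -98.9  56. ] -68.8 0.9
padB [ 462.6 -100.3   62. ] -41.3 0.9
flapL [476.2 -53.4  64.5] -30.1 48.4
flapR [ 470.4 -150.2   64.5] -31.1 -48.6
boxFL [440.5 -40.2  37. ] -66.4 59.8
boxFR [ 434.7 -157.7   37. ] -66.3 -57.8
flangeFL [452.4 -18.    3. ] -55.6 82.6
flangeFR [ 440.3 -181.2    3. ] -59.6 -81.1
```

Request:
apply_moves --plan '[0, 0, 0, 0, -1, 0, 0, 0, 0, 0, -1, 0, 0, 0, 0, 0, -1, 0, 0, 0, 0, 0, -1, 0, 0, 0, 0, 0, 0, 0, 0, 0, 0, 0, 0, 0]'

```text
clock: 4.03
ee_pos: [420.2, -94.1, 303.0]
tcp_rot: [0.274, 0.022, 0.961, -0.006]
wrist_force: [-0.6, 0.5, 0.5]
opening: 0.3
finger_force: 0.0
```

```bash
cat > go.py <<'E'
import sys
from fit import *
from cell import manip
from scipy.spatial.transform import Rotation as R
def pose():
    s=manip.state(); return s,R.from_quat(s["tcp_rot"][[1,2,3,0]]).as_matrix()
def delta(box):  # cm in tool axes to bring tip to box-frame point
    s,M=pose(); tip=s["ee_pos"]+84*M[:,2]; t=W(p,box)[0]
    d=tip[:2]-p[:2]; c,sn=np.cos(p[2]),np.sin(p[2])
    print("tip box",np.round([c*d[0]+sn*d[1],-sn*d[0]+c*d[1],tip[2]],1),"F",s["wrist_force"].round(1),"t",s["clock"])
    print("shift cm",(M.T@(t-tip)/10).round(2))
if __name__=="__main__":
    b=[float(a) for a in sys.argv[1:4]]; delta(np.array(b))
    s,M=pose(); print("axes in world\n",M.round(3))
E
python3 go.py -58 0 59
```

```text
tip box [-39.7   5.1 231.7] F [-0.6  0.5  0.5] t 4.025
shift cm [10.67 -0.51 13.7 ]
axes in world
 [[-0.849  0.046  0.527]
 [ 0.039  0.999 -0.024]
 [-0.528  0.    -0.849]]
```

Request:
apply_moves --plan '[1.8, -0.1, 1.8, 0, 0, 0, 1.8, -0.1, 1.8, 0, 0, 0, 1.8, -0.1, 1.8, 0, 0, 0, 1.8, -0.1, 1.8, 0, 0, 0, 1.8, -0.1, 1.8, 0, 0, 0, 1.7, 0, 1.8, 0, 0, 0, 0, 0, 0.5, 0, 0, 0, 0, 0, 0.5, 0, 0, 0, 0, 0, 0.5, 0, 0, 0, 0, 0, 0, 0, 0, 0]'

```text
clock: 5.28
ee_pos: [394.7, -97.9, 141.8]
tcp_rot: [0.275, 0.021, 0.961, -0.006]
wrist_force: [-0.1, -0.5, 0.8]
opening: 0.5
finger_force: 0.0
```

```bash
python3 go.py -58 0 59
```

```text
tip box [-64.8   0.1  70.6] F [-0.1 -0.5  0.8] t 5.275
shift cm [ 0.04 -0.02  1.34]
axes in world
 [[-0.847  0.045  0.529]
 [ 0.038  0.999 -0.023]
 [-0.529  0.    -0.848]]
```

Request:
apply_moves --plan '[0, 0, 0.3, 0, 0, 0, 0, 0, 0.3, 0, 0, 0, 0, 0, 0.3, 0, 0, 0, 0, 0, 0.3, 0, 0, 0, 0, 0, 0.2, 0, 0, 0, 0, 0, 0.2, 0, 0, 0, 0, 0, 0.2, 0, 0, 0, 0, 0, 0, 0, 0, 0]'

```text
clock: 6.28
ee_pos: [404.0, -98.4, 126.4]
tcp_rot: [0.275, 0.022, 0.961, -0.006]
wrist_force: [0.2, 0.2, 1.8]
opening: 0.4
finger_force: 0.6
```

```bash
python3 go.py -58 0 59
python3 - <<'E'
from cell import manip
import cv2,numpy as np
w=manip.snapshot("wrist");s=manip.snapshot("scene")
c=np.zeros((400,800,3),np.uint8); c[:,:400]=w["img"][:,120:520]; c[:,400:]=cv2.resize(s["img"][180:300,280:400],(400,400))
cv2.imwrite("pics/p2.png",c)
E
```

```text
tip box [-55.5   0.1  55.1] F [0.2 0.2 1.8] t 6.275
shift cm [ 0.01 -0.01 -0.46]
axes in world
 [[-0.847  0.045  0.529]
 [ 0.038  0.999 -0.024]
 [-0.53   0.    -0.848]]
```

View pics/p2.png

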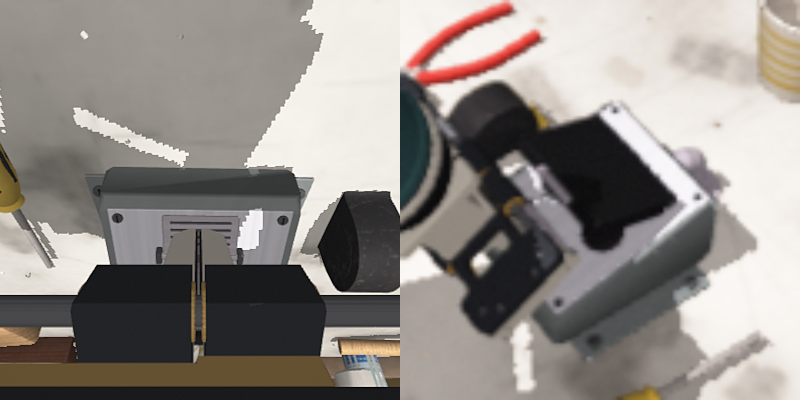

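The right half shows the flap coming loose and lifting while the fingertips hold the paddle down. I'll back off and look at the buttons.

Request:
apply_moves --plan '[0, 0, -1, 0, 0, 0, 0, 0, -2, 0, 0, 0, 0, 0, -3, 0, 0, 0, 0, 0, -3, 0, 0, 0, 0, 0, -3, 0, 0, 0, 0, 0, 0, 0, 0, 0, 0, 0, 0, 0, 0, 0, 0, 0, 0, 0, 0, 0]'

```text
clock: 7.38
ee_pos: [377.1, -109.7, 225.1]
tcp_rot: [0.264, 0.02, 0.964, -0.001]
wrist_force: [0.3, -0.7, 0.1]
opening: 0.5
finger_force: 0.0
```

```bash
python3 - <<'E'
from cell import manip
import cv2,numpy as np
w=manip.snapshot("top");s=manip.snapshot("scene")
c=np.zeros((400,800,3),np.uint8); c[:,:400]=cv2.resize(w["img"][155:255,325:425],(400,400),interpolation=cv2.INTER_CUBIC); c[:,400:]=cv2.resize(s["img"][190:290,290:390],(400,400),interpolation=cv2.INTER_CUBIC)
cv2.imwrite("pics/p3.png",c)
E
python3 go.py -58 0 59
```

```text
tip box [-83.3 -11.8 153.1] F [0.1 0.1 0.4] t 7.475
shift cm [2.62 1.08 9.4 ]
axes in world
 [[-0.859  0.04   0.51 ]
 [ 0.038  0.999 -0.013]
 [-0.51   0.008 -0.86 ]]
```

View pics/p3.png

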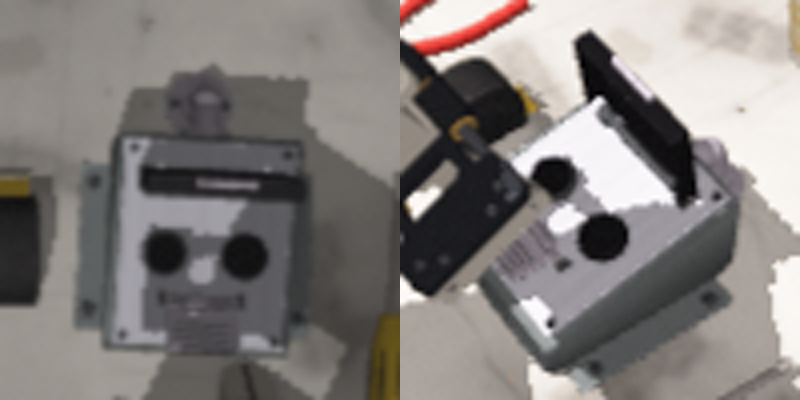

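Flap is upright and open. In the top view, the start button (left) is at crop (164,252) and the larger stop button at (245,256).

```bash
python3 - <<'E'
from h import *
from fit import p
c,s=np.cos(p[2]),np.sin(p[2])
for nm,u,v,n in [("start",325+164/4-.4,155+252/4-.4,"top"),("stop",325+245/4-.4,155+256/4-.4,"top"),("startS",290+153/4-.4,190+176/4-.4,"scene"),("stopS",290+203/4-.4,190+237/4-.4,"scene")]:
    z=66
    for _ in range(5):
        w=ray(n,u,v,z); d=w[:2]-p[:2]; x=c*d[0]+s*d[1]; z=37+(x+75.4)*.268+10.6
    print(nm,w.round(1),x.round(1),(-s*d[0]+c*d[1]).round(1))
E
python3 go.py -8 27 66
```

```text
start [499.7 -73.8  66.3] -5.6 29.2
stop [ 496.2 -127.6   66.1] -6.4 -24.7
startS [498.9 -77.6  66.1] -6.2 25.3
stopS [ 494.1 -132.3   65.6] -8.3 -29.6
tip box [-83.3 -11.8 153.1] F [0.1 0.1 0.4] t 7.475
shift cm [-2.05  3.73 11.38]
axes in world
 [[-0.859  0.04   0.51 ]
 [ 0.038  0.999 -0.013]
 [-0.51   0.008 -0.86 ]]
```

```bash
python3 go.py -11 28 85
```

```text
tip box [-83.3 -11.8 153.1] F [0.1 0.1 0.4] t 7.475
shift cm [-2.76  3.85  9.59]
axes in world
 [[-0.859  0.04   0.51 ]
 [ 0.038  0.999 -0.013]
 [-0.51   0.008 -0.86 ]]
```

Request:
apply_moves --plan '[-0.7, 1, 1, 0, 0, 0, -0.7, 1, 1, 0, 0, 0, -0.7, 1, 1, 0, 0, 0, -0.7, 0.85, 1, 0, 0, 0, 0, 0, 1.4, 0, 0, 0, 0, 0, 1.4, 0, 0, 0, 0, 0, 1.4, 0, 0, 0, 0, 0, 1.4, 0, 0, 0, 0, 0, 0, 0, 0, 0]'

```text
clock: 8.6
ee_pos: [452.0, -73.9, 156.6]
tcp_rot: [0.264, 0.02, 0.964, -0.001]
wrist_force: [0.0, 0.4, 0.1]
opening: 0.2
finger_force: 0.0
```

```bash
python3 go.py -6 28 66
```

```text
tip box [-10.6  27.7  84.2] F [0.  0.4 0.1] t 8.6
shift cm [0.53 0.01 1.8 ]
axes in world
 [[-0.86   0.04   0.508]
 [ 0.039  0.999 -0.013]
 [-0.509  0.009 -0.861]]
```

Request:
apply_moves --plan '[0.1, 0, 0.4, 0, 0, 0, 0.1, 0, 0.4, 0, 0, 0, 0.1, 0, 0.4, 0, 0, 0, 0.1, 0, 0.4, 0, 0, 0, 0.06, 0, 0.2, 0, 0, 0, 0.06, 0, 0.2, 0, 0, 0, 0, 0, 0, 0, 0, 0]'

```text
clock: 9.48
ee_pos: [457.8, -74.0, 138.1]
tcp_rot: [0.265, 0.02, 0.964, -0.001]
wrist_force: [-0.1, -1.1, 1.2]
opening: -0.1
finger_force: 0.5
```

Request:
apply_moves --plan '[0.06, 0, 0.2, 0, 0, 0, 0, 0, 0, 0, 0, 0]'

```text
clock: 9.72
ee_pos: [458.4, -74.0, 136.6]
tcp_rot: [0.265, 0.02, 0.964, -0.001]
wrist_force: [-6.6, 0.5, 9.5]
opening: 0.2
finger_force: 5.1
```

Request:
apply_moves --plan '[0.06, 0, 0.2, 0, 0, 0, 0, 0, 0, 0, 0, 0]'

```text
clock: 9.98
ee_pos: [459.0, -74.1, 136.0]
tcp_rot: [0.265, 0.02, 0.964, -0.002]
wrist_force: [-32.7, 2.6, 32.9]
opening: 0.9
finger_force: 19.9
```

Request:
apply_moves --plan '[0.03, 0, 0.1, 0, 0, 0, 0, 0, 0, 0, 0, 0]'

```text
clock: 10.22
ee_pos: [459.2, -74.1, 135.8]
tcp_rot: [0.265, 0.02, 0.964, -0.002]
wrist_force: [-47.2, 4.3, 46.0]
opening: 0.5
finger_force: 28.3
```

```bash
python3 go.py -6 28 66
```

```text
tip box [-3.1 27.9 63.6] F [-47.2   4.3  46. ] t 10.225
shift cm [ 0.13  0.02 -0.35]
axes in world
 [[-0.859  0.039  0.511]
 [ 0.038  0.999 -0.014]
 [-0.511  0.007 -0.859]]
```

Request:
apply_moves --plan '[-0.1, 0, -0.4, 0, 0, 0, -0.3, 0, -1, 0, 0, 0, -0.3, 0, -1, 0, 0, 0, 0, 0, -4, 0, 0, 0, 0, 0, -4, 0, 0, 0, 0, 0, 0, 0, 0, 0]'

```text
clock: 10.98
ee_pos: [411.7, -73.0, 229.7]
tcp_rot: [0.267, 0.02, 0.963, -0.002]
wrist_force: [0.1, -0.4, 1.1]
opening: 0.8
finger_force: 0.0
```

```bash
python3 - <<'E'
from cell import manip
import cv2,numpy as np
w=manip.snapshot("top");s=manip.snapshot("scene")
b=cv2.imread("pics/p3.png")
A=cv2.resize(w["img"][155:255,325:425],(400,400),interpolation=cv2.INTER_CUBIC);B=cv2.resize(s["img"][190:290,290:390],(400,400),interpolation=cv2.INTER_CUBIC)
f=lambda i,x0,y0:cv2.resize(i[y0:y0+150,x0:x0+200],(400,300),interpolation=cv2.INTER_CUBIC)
c=np.vstack([np.hstack([f(b[:,:400],100,180),f(b[:,400:],70,110)]),np.hstack([f(A,100,180),f(B,70,110)])])
c=np.clip(c.astype(float)*2,0,255).astype(np.uint8)
cv2.imwrite("pics/p4.png",c)
E
python3 go.py -6 28 66
```

```text
tip box [-50.4  26.7 154.1] F [-0.2 -0.  -0.8] t 11.075
shift cm [0.68 0.02 9.84]
axes in world
 [[-0.859  0.04   0.511]
 [ 0.038  0.999 -0.014]
 [-0.511  0.008 -0.859]]
```

View pics/p4.png

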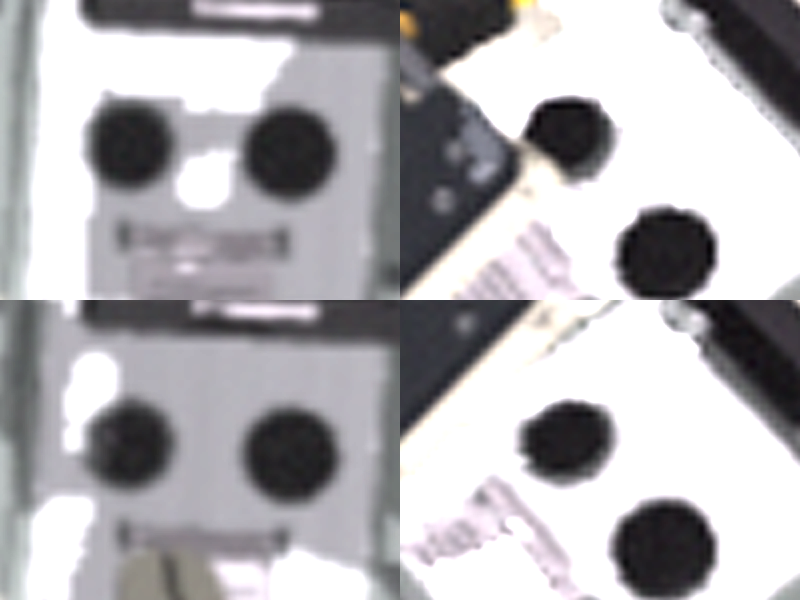

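Fingertip stopped hard with its corner about 5.7 mm off the panel (pressed button should be 6 mm), and the stop head has risen, so start is in. Next I'll go over and behind the flap with the tool upright.

Request:
apply_moves --plan '[0, 0, -2, 0, 0, 0, 0, 0, 0, 0, 1, 0, 0, 0, 0, 0, 1, 0, 0, 0, 0, 0, 1, 0, 0, 0, 0, 0, 0.9, 0, 0, 0, -3, 0, 0, 0, 0, 0, 0, 0, 0, 0]'

```text
clock: 11.95
ee_pos: [402.8, -72.8, 273.6]
tcp_rot: [-0.004, 0.02, 1.0, 0.004]
wrist_force: [0.2, -0.0, -0.4]
opening: 0.6
finger_force: 0.0
```

```bash
python3 go.py 70 0 190
```

```text
tip box [-103.2   26.   189.6] F [ 0.2 -0.  -0.4] t 11.95
shift cm [-17.29  -2.78  -0.22]
axes in world
 [[-0.999  0.04  -0.009]
 [ 0.039  0.999  0.008]
 [ 0.009  0.008 -1.   ]]
```

Request:
apply_moves --plan '[-2.2, -0.35, 0, 0, 0, 0, -2.2, -0.35, 0, 0, 0, 0, -2.2, -0.35, 0, 0, 0, 0, -2.2, -0.35, 0, 0, 0, 0, -2.2, -0.35, 0, 0, 0, 0, -2.2, -0.35, 0, 0, 0, 0, -2.2, -0.35, 0, 0, 0, 0, -2.2, -0.35, 0, 0, 0, 0, 0, 0, 1.8, 0, 0, 0, 0, 0, 1.8, 0, 0, 0, 0, 0, 1.7, 0, 0, 0, 0, 0, 0, 0, 0, 0]'

```text
clock: 13.45
ee_pos: [575.4, -107.2, 216.6]
tcp_rot: [-0.006, 0.02, 1.0, 0.004]
wrist_force: [-0.2, 0.3, 0.2]
opening: 0.4
finger_force: 0.0
```

```bash
cat > arc.py <<'E'
from go import *
s,M=pose(); tip=s["ee_pos"]+84*M[:,2]; d=tip[:2]-p[:2]; c,sn=np.cos(p[2]),np.sin(p[2])
cur=np.array([c*d[0]+sn*d[1],-sn*d[0]+c*d[1],tip[2]]); print(cur.round(1),s["clock"])
Rb=np.array([[c,-sn,0],[sn,c,0],[0,0,1]])
def orient(t): return np.array([[-np.cos(t),0,np.sin(t)],[0,1,0],[-np.sin(t),0,-np.cos(t)]])
H=np.array([44.4,0,77.7]); r=58
ths=[1.75,1.6,1.45,1.3,1.15,1.0,.85,.7,.55,.42,.3,.2,.12]; D=np.deg2rad
T0=cur-84*Rb.T@M[:,2]; O=Rb.T@M; rows=[]
for i,th in enumerate(ths):
    tau=D(np.interp(th,[.12,.85],[16,0])); a=D(195)-th; b=D(105)-th
    C=H+r*np.array([np.cos(a),0,np.sin(a)])+7.5*np.array([np.cos(b),0,np.sin(b)])
    On=orient(tau); tp=C-7.5*On[:,0]; T=tp-84*On[:,2]
    print(th,"tip",tp.round(1),(O.T@(T-T0)/10).round(2),(R.from_matrix(O.T@On).as_rotvec()/D(8)).round(2)); T0,O=T,On
E
python3 arc.py
```

```text
[ 70.7   0.4 132.6] 13.45
1.75 tip [ 54.6   0.  136.1] [ 1.71  0.06 -0.34] [ 0.06 -0.08  0.07]
1.6 tip [ 45.8   0.  135.9] [0.88 0.   0.03] [0. 0. 0.]
1.45 tip [ 37.2   0.  134.3] [0.86 0.   0.16] [0. 0. 0.]
1.3 tip [ 28.9   0.  131.5] [0.83 0.   0.28] [0. 0. 0.]
1.15 tip [ 21.1   0.  127.4] [0.78 0.   0.4 ] [0. 0. 0.]
1.0 tip [ 14.    0.  122.3] [0.71 0.   0.52] [0. 0. 0.]
0.85 tip [  7.8   0.  116.1] [0.62 0.   0.62] [0. 0. 0.]
0.7 tip [  2.6   0.  109.5] [1.01 0.   0.67] [ 0.   -0.41  0.  ]
0.55 tip [ -1.6   0.  102.2] [0.94 0.   0.72] [ 0.   -0.41  0.  ]
0.42 tip [-4.3  0.  95.5] [0.76 0.   0.65] [ 0.   -0.36  0.  ]
0.3 tip [-5.9  0.  89. ] [0.65 0.   0.62] [ 0.   -0.33  0.  ]
0.2 tip [-6.7  0.  83.4] [0.51 0.   0.53] [ 0.   -0.27  0.  ]
0.12 tip [-6.9  0.  79. ] [0.38 0.   0.43] [ 0.   -0.22  0.  ]
```

Request:
apply_moves --plan '[0.85, 0, -0.2, 0, 0, 0, 0.85, 0, -0.1, 0, 0, 0, 0.9, 0, 0, 0, 0, 0, 0.85, 0, 0.15, 0, 0, 0, 0.8, 0, 0.3, 0, 0, 0, 0.8, 0, 0.4, 0, 0, 0, 0.7, 0, 0.5, 0, 0, 0, 0.6, 0, 0.6, 0, 0, 0, 0, 0, 0, 0, 0, 0]'

```text
clock: 14.58
ee_pos: [512.2, -104.6, 201.9]
tcp_rot: [-0.005, 0.02, 1.0, 0.004]
wrist_force: [0.3, -0.2, 0.4]
opening: 0.3
finger_force: 0.3
```

```bash
sed -i 's/^ths=.*/ths=[.85,.7,.55,.42,.3,.2,.12,.05,0,-.05]; D=np.deg2rad/' arc.py; python3 arc.py
```

```text
[  7.6  -0.3 117.9] 14.575
0.85 tip [  7.8   0.  116.1] [0.06 0.1  0.18] [ 0.06 -0.07  0.07]
0.7 tip [  2.6   0.  109.5] [1.01 0.   0.67] [ 0.   -0.41  0.  ]
0.55 tip [ -1.6   0.  102.2] [0.94 0.   0.72] [ 0.   -0.41  0.  ]
0.42 tip [-4.3  0.  95.5] [0.76 0.   0.65] [ 0.   -0.36  0.  ]
0.3 tip [-5.9  0.  89. ] [0.65 0.   0.62] [ 0.   -0.33  0.  ]
0.2 tip [-6.7  0.  83.4] [0.51 0.   0.53] [ 0.   -0.27  0.  ]
0.12 tip [-6.9  0.  79. ] [0.38 0.   0.43] [ 0.   -0.22  0.  ]
0.05 tip [-6.7  0.  74.9] [0.09 0.   0.4 ] [0. 0. 0.]
0 tip [-6.4  0.  72. ] [0.05 0.   0.29] [0. 0. 0.]
-0.05 tip [-5.9  0.  69.1] [0.04 0.   0.29] [0. 0. 0.]
```

Request:
apply_moves --plan '[0.1, 0, 0.2, 0, 0, 0, 1, 0, 0.67, 0, -0.4, 0, 0.94, 0, 0.72, 0, -0.4, 0, 0.76, 0, 0.65, 0, -0.4, 0, 0.65, 0, 0.6, 0, -0.3, 0, 0.5, 0, 0.5, 0, -0.3, 0, 0.38, 0, 0.4, 0, -0.2, 0, 0, 0, 0, 0, 0, 0]'

```text
clock: 15.58
ee_pos: [473.5, -102.9, 161.4]
tcp_rot: [0.135, 0.02, 0.991, 0.001]
wrist_force: [-0.8, 0.2, 2.0]
opening: 0.4
finger_force: 0.5
```

```bash
sed -i 's/^ths=.*/ths=[.12,.05,0,-.05]; D=np.deg2rad/' arc.py; python3 arc.py;python3 - <<'E'
from cell import manip
import cv2,numpy as np
s=manip.snapshot("scene")
cv2.imwrite("pics/p5.png",cv2.resize(s["img"][190:290,290:390],(500,500),interpolation=cv2.INTER_CUBIC))
E
```

```text
[-7.9 -0.3 80.5] 15.575
0.12 tip [-6.9  0.  79. ] [0.02 0.11 0.17] [ 0.07 -0.06  0.05]
0.05 tip [-6.7  0.  74.9] [0.09 0.   0.4 ] [0. 0. 0.]
0 tip [-6.4  0.  72. ] [0.05 0.   0.29] [0. 0. 0.]
-0.05 tip [-5.9  0.  69.1] [0.04 0.   0.29] [0. 0. 0.]
```

View pics/p5.png

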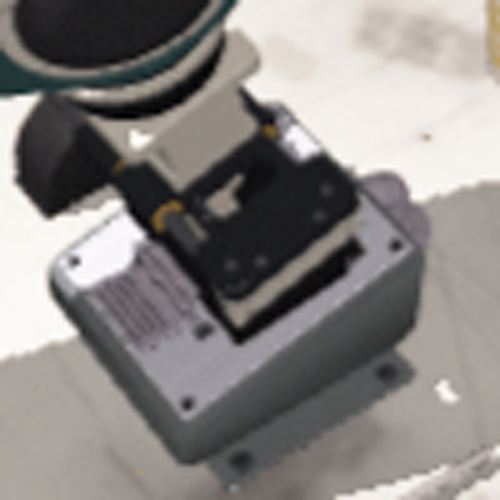

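The flap is nearly down under the fingers, with its front edge at about (240,340). I'll press it home.

Request:
apply_moves --plan '[0, 0, 0.2, 0, 0, 0, 0.05, 0, 0.2, 0, 0, 0, 0.05, 0, 0.2, 0, 0, 0, 0, 0, 0, 0, 0, 0]'

```text
clock: 16.12
ee_pos: [474.5, -102.8, 155.4]
tcp_rot: [0.135, 0.02, 0.991, 0.001]
wrist_force: [0.3, -0.2, 0.4]
opening: 0.6
finger_force: 0.2
```

Request:
apply_moves --plan '[0.02, 0, 0.15, 0, 0, 0, 0, 0, 0, 0, 0, 0]'

```text
clock: 16.38
ee_pos: [474.6, -102.8, 153.8]
tcp_rot: [0.135, 0.02, 0.991, 0.001]
wrist_force: [0.9, -0.1, 2.0]
opening: 0.6
finger_force: 0.7
```

Request:
apply_moves --plan '[0.02, 0, 0.15, 0, 0, 0, 0, 0, 0, 0, 0, 0]'

```text
clock: 16.62
ee_pos: [474.8, -102.8, 153.0]
tcp_rot: [0.135, 0.02, 0.991, 0.001]
wrist_force: [-6.7, 1.8, 10.0]
opening: 0.6
finger_force: 5.8
```

Request:
apply_moves --plan '[0.02, 0, 0.1, 0, 0, 0, 0, 0, 0, 0, 0, 0]'

```text
clock: 16.88
ee_pos: [474.9, -102.8, 152.4]
tcp_rot: [0.135, 0.02, 0.991, 0.001]
wrist_force: [-9.6, 1.9, 16.9]
opening: 0.7
finger_force: 9.3
```

Request:
apply_moves --plan '[0, 0, -0.3, 0, 0, 0, 0, 0, -1, 0, 0, 0, 0, 0, -3, 0, 0, 0, 0, 0, -4, 0, 0, 0, 0, 0, -4, 0, 0, 0, 3, 0, -2, 0, 0, 0, 4, 0, 0, 0, 0, 0, 0, 0, 0, 0, 0, 0]'

```text
clock: 17.88
ee_pos: [367.6, -99.5, 270.7]
tcp_rot: [0.136, 0.021, 0.991, 0.001]
wrist_force: [0.6, 0.3, 0.1]
opening: 0.2
finger_force: 0.0
```

```bash
python3 go.py 0 0 100
python3 - <<'E'
from cell import manip
import cv2,numpy as np
w=manip.snapshot("top");s=manip.snapshot("scene")
c=np.zeros((400,800,3),np.uint8); c[:,:400]=cv2.resize(w["img"][155:255,325:425],(400,400),interpolation=cv2.INTER_CUBIC); c[:,400:]=cv2.resize(s["img"][190:290,290:390],(400,400),interpolation=cv2.INTER_CUBIC)
cv2.imwrite("pics/p6.png",c)
E
```

```text
tip box [-113.7   -2.2  189.7] F [0.6 0.3 0.1] t 17.875
shift cm [-8.55  0.05 11.7 ]
axes in world
 [[-0.962  0.041  0.268]
 [ 0.041  0.999 -0.004]
 [-0.268  0.007 -0.963]]
```

View pics/p6.png

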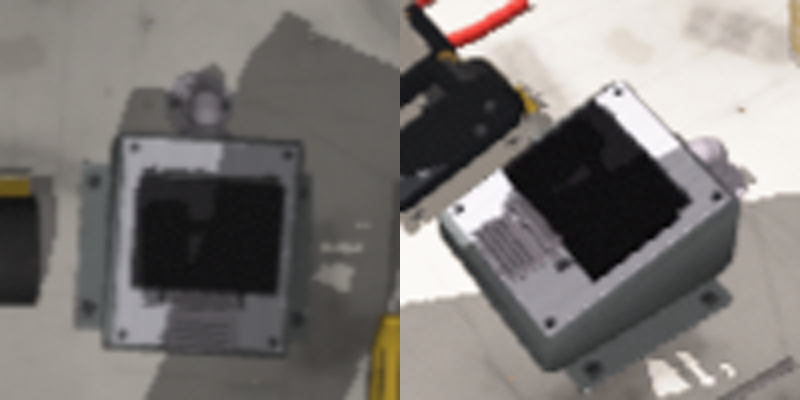

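The flap lies exactly where it was at the start, with its front corner at (597,280), and it is held shut with the arm clear.

```bash
python3 -c "
from cell import manip
print(manip.finish_job())"
```

```text
the job is handed in; nothing more can be done
None
```

I handed the job in at about 18 s: the catch was pressed, the flap sprang open, the start button went fully in, and the flap is shut again and holding, with the loose tools not touched. The hand-in gave no verdict; that the button is in rests on the hard stop at the expected depth, since the pictures alone weren't conclusive.

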